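# Clear the reject bench: sort pad, plate, pins and gauge

### The job

Sort the rejects on the bench: drop the cracked friction pad into the open scrap box, and lay the bent backing plate lengthwise and centred on the wooden plate rest, between its two steel end lips. Lay each bronze pin lengthwise and centred on its own bar of the pin rack, the long pin on the long bar and the short pin on the short bar, and lay the brass wear gauge flat in the middle of the round cork pad. Let go of everything.

Things in the scene. Friction and masses are not known exactly. Their poses are not given: they have to be found in the camera images.
- pad: Loose olive friction pad, flat, slightly crescent-shaped, with a dark jagged crack across its top: about 80 mm long along its x, 36 mm wide along its y at the middle (parallel sides there for 30 mm), 12 mm thick, about 85 g. Origin: underside, at the middle. z up.
- plate: Loose bare dark steel backing plate, bent like a shallow roof: 91 mm long along its x with a narrow ear at each end, 36 mm wide along its y, 5 mm thick, about 110 g. It rests on its two ends; the middle ridge (along y) is raised, its underside 6 mm and its top 11 mm above what it lies on. Origin: midway between the ends, at the level it rests on. z up.
- long_pin: Loose long bronze pin, lying: 90 mm long along its x, round shank of 10 mm diameter, a hexagonal collar 14 mm across flats and 10 mm long at each end on which it rests without rolling, about 78 g. Origin: on its axis at half its length, 7 mm above what it lies on. x along the pin.
- short_pin: Loose short bronze pin, the same form as the long one but 50 mm long (30 mm of bare shank between the collars), about 50 g. Origin: on its axis at half its length, 7 mm above what it lies on. x along the pin.
- gauge: Loose flat brass wear gauge, 68 mm long along its x and 6 mm thick, about 65 g: a broad part 22 mm wide from x = -34 to +10 mm, then narrowing in two steps to 15 mm and 8 mm wide at the +x tip (x = +34 mm). Origin: underside, at half its length; the middle of the broad part, good to grip across y, lies at x = -12 mm.
- scrap_box: Fixed open-topped grey-brown sheet-metal box, 118 mm (its x) by 138 mm (its y), 44 mm high, walls and floor 4 mm thick. Origin: underside, centre.
- plate_rest: Fixed wooden slab, 126 mm long (its x) by 70 mm wide (its y), its flat top 10 mm above the bench, with a steel lip across each end that rises 8 mm above that top; 114 mm between the lips, open at the long sides. Origin: underside, centre.
- pin_rack: Fixed rack: a dark steel base 132 by 122 mm, 4 mm thick, carrying two parallel aluminium bars along its x, each 36 mm wide with a flat top 14 mm above the bench and an end lip 8 mm higher at each end. The long bar is centred at y = +42 mm with 116 mm between its lips, the short bar at y = -42 mm with 76 mm between its lips; both are centred at x = 0. Origin: underside of the base, centre.
- gauge_pad: Fixed round wooden disc, 112 mm across, faced with cork (104 mm across), its flat top 12 mm above the bench. Origin: underside, centre.
Things that resemble listed ones, but are neither listed nor needed, are in the scene too. Leave any green or turquoise look-alike of the short_pin alone.

How it is judged:
At the end, for the whole second after the job is handed in: Pad inside the scrap box, below its rim. Plate on its rest within 15 mm of centre lengthwise, 18 mm crosswise. Each pin on its own bar within 15 mm of its centre, along and across. Plate and pins parallel to their rests within 0.25 rad. Gauge centre within 16 mm of the cork's centre. All at rest (x of pad in the frame of scrap_box between -0.056 and 0.056 m and y of pad in the frame of scrap_box between -0.064 and 0.064 m and z of pad in the frame of scrap_box between -0.002 and 0.03 m and x of plate in the frame of plate_rest between -0.015 and 0.015 m and y of plate in the frame of plate_rest between -0.018 and 0.018 m and z of plate in the frame of plate_rest between 0.006 and 0.014 m and angle between the x axis of plate and the x axis of plate_rest, either way round below 0.25 rad and x of long_pin in the frame of pin_rack between -0.015 and 0.015 m and y of long_pin in the frame of pin_rack between 0.027 and 0.057 m and z of long_pin in the frame of pin_rack between 0.018 and 0.025 m and angle between the x axis of each of long_pin, short_pin and the x axis of pin_rack, either way round below 0.25 rad and x of short_pin in the frame of pin_rack between -0.015 and 0.015 m and y of short_pin in the frame of pin_rack between -0.057 and -0.027 m and z of short_pin in the frame of pin_rack between 0.018 and 0.025 m and horizontal distance between gauge and gauge_pad below 0.016 m and z of gauge in the frame of gauge_pad between 0.009 and 0.016 m and linear speed of each of pad, plate, long_pin, short_pin, gauge below 0.02 m/s); the robot touches nothing.
It also fails if it takes over 128 s, if anything falls off the work surface, if the arm or the gripper's body presses on something with over 40 N, if the wrist force passes 120 N, or if a joint passes its speed limit or range.

### The arm

A 7-joint arm with a two-finger parallel gripper is mounted at the origin on the work surface. World frame = base frame: x ahead of the robot, y to its left, z up, the work surface at z = 0. Lengths are in m, angles in rad, forces in N, time in s.
With the tool pointing down it reaches from about 0.4 to 0.85 m from the base axis. Payload 10.4 kg.
Tool frame: the origin (TCP) lies on the mounting face of the last link; the fingertips stand r.tips_ahead ahead of it and the grasp point (between the pads) lies 164 mm ahead of it (r.tips_ahead is the distance from the TCP to the fingertips, in m); z points along the fingers, y is the line along which they close (so a half turn about z gives the same grasp; the last joint's range is limited). The gripper opens to 87 mm and grips with 3 to 60 N. Pads are 19 mm wide; open, the fingers measure 117 mm over their backs; the gripper's body (75 mm by 190 mm) begins 51 mm behind the grasp point.
Start: joints at [1.161, 0.332, -0.065, 1.46, 0.022, 1.35, -0.088], TCP at [0.236, -0.579, 0.405] pointing down, gripper open.
Joint ranges: [-2.6, 2.6], [-0.5, 2.12], [-1.47, 1.34], [0.16, 2.42], [-1.27, 4.41], [0.06, 2.06], [-2.6, 2.6]. Speed limits (rad/s): [2.22, 2.22, 2.79, 2.79, 3.14, 3.14, 3.14].

### API

Orientations are given as a unit quaternion [x, y, z, w].
In Python, from bench import telemetry, imaging, job, r gives the robot as it stands.
- The arm moves only by the tool move_arm, never from a script. Its argument "steps" is a list of rows, each an object of numbers: "dx", "dy", "dz": the shift along the tool's x, y, z in cm; "spin": the turn about the tool's z in rad. In form: [{"dx": .., "dy": .., "dz": .., "spin": ..}, ...]. A call has 1 to 12 rows; each row shifts and turns the commanded pose from where the row before left it, along the tool's axes as they then stand; what a row does not reach is not made up. A row lasts 1/10 s, in which the tool goes at most 50 mm and 8.59 degrees, less where a joint would pass 70% of its speed; a pose out of reach is approached as far as the arm can. A call with a gripper value outside its range is refused whole. "claw" is the finger opening in cm, from 0 to 8.7, set as the call begins (left out, the last holds). The fingers move at their own pace and stop on an object; "squeeze" is the grip in N (left out, the last holds). Time passes only in rows, so rows that do not move let the fingers close. It gives the time, the measured TCP pose, the force, the opening and the grip force at its end, in the units of the state.
- telemetry.read_state(): the state, without advancing time (a new reading comes with each control period).
- imaging.camera(name): name is "side" or "top"; returns a dict with "img" (384x512x3 uint8, red, green, blue), "camera_matrix" (3x3 intrinsics, pixels), "D" ([k1, k2, p1, p2, k3] as OpenCV has them; the pictures are not rectified), "R" (3x3) and "t" (3): a world point X has camera coordinates R X + t. Camera axes: x right, y down, z forward; pixel columns grow to the right and rows downward; lengths in m; the calibration is good to about 2 mm. A picture is of the moment at which its call begins. There is no depth.
- job.close_job(): hands the job in; it is judged then, once.
The state is a dict: "time": time; "joint_positions": joint angles; "joint_vel": joint speeds; "joint_torque": joint torques, N m; "ee_pos": TCP position; "eef_rot": TCP orientation; "ft_force": force on the tool from outside, world axes, zero at the start; "torque": the same for the moment, N m; "width": finger opening in m; "grip_force": force on a finger pad.
Only numpy, scipy, OpenCV 4.12 (cv2) and the standard library are available. Lean on these libraries where they do the work, as an engineer would, in place of code of your own. Each camera call takes 0.05 s, during which the arm holds its last target. There are 200 camera calls.

## Working session

There is one attempt and no reset: what is moved stays moved. The work goes in short steps, Python scripts to look and compute and a tool call to move; the robot and the scene stay as the last step left them, time stands still between calls to the robot, and variables do not carry over. Pictures are saved under pics/ and viewed, at most 14 in all, crops included, and the job is handed in when it is done.

Besides the shell and the picture viewer there is one more tool, called after "Call:" as a command line: name --argument value ..., lists and objects as JSON in quotes. move_arm: Moves the arm, as the interface text tells. Its arguments: {"type":"object","properties":{"steps":{"type":"array","items":{"type":"object","properties":{"dx":{"type":"number"},"dy":{"type":"number"},"dz":{"type":"number"},"spin":{"type":"number"}}}},"claw":{"type":"number"},"squeeze":{"type":"number"}},"required":["steps"]}

```bash
ls; mkdir -p pics; python3 - <<'E'
from bench import telemetry, imaging, job, r
import cv2
for n in ("top","side"):
    c=imaging.camera(n); cv2.imwrite(f"pics/{n}0.png",cv2.resize(c["img"][:,:,::-1],(800,600),interpolation=cv2.INTER_CUBIC))
    print(n,c["camera_matrix"],c["D"],c["R"],c["t"])
s=telemetry.read_state(); print(s, r.tips_ahead)
E
```

```text
pics
top [[347.72385725   0.         252.9742189 ]
 [  0.         347.72385725 190.32676577]
 [  0.           0.           1.        ]] [-0.08721935  0.          0.          0.          0.        ] [[-0.00326792 -0.99946263 -0.03261546]
 [-0.99861684  0.00497323 -0.0523418 ]
 [ 0.05247588  0.0323993  -0.99809647]] [0.01451989 0.48733218 0.91750031]
side [[348.99572912   0.         257.78485063]
 [  0.         348.99572912 194.06379498]
 [  0.           0.           1.        ]] [-0.04183634  0.          0.          0.          0.        ] [[ 0.96970426 -0.24360635 -0.01815465]
 [-0.1403626  -0.494819   -0.85758527]
 [ 0.19992995  0.83415232 -0.51402132]] [-0.47758313  0.1330995   0.73279336]
{'time': 0.1, 'joint_positions': array([ 1.16142362,  0.33278436, -0.06473354,  1.46085239,  0.02159926,
        1.34987919, -0.08847794]), 'joint_vel': array([-2.38762486e-03, -1.22686398e-04, -2.80504289e-04, -1.66092532e-03,
        1.10121733e-03,  8.71257666e-05,  7.49762701e-04]), 'joint_torque': array([ 1.81724397e-03, -6.24544215e+01,  2.50576698e-02, -3.90717494e+01,
       -6.13631378e-02,  3.66096874e-02,  6.46608032e-05]), 'ee_pos': array([ 0.23573144, -0.5787165 ,  0.40405098]), 'eef_rot': array([ 9.81351890e-01,  1.92218862e-01, -1.39184094e-04, -5.97885295e-04]), 'ft_force': array([-0.03367031,  0.35297799, -0.26699004]), 'torque': array([ 0.05443109, -0.052688  ,  0.03724212]), 'grip_force': 0.0, 'width': 0.08684919007549502} 0.1822
```

View pics/top0.png

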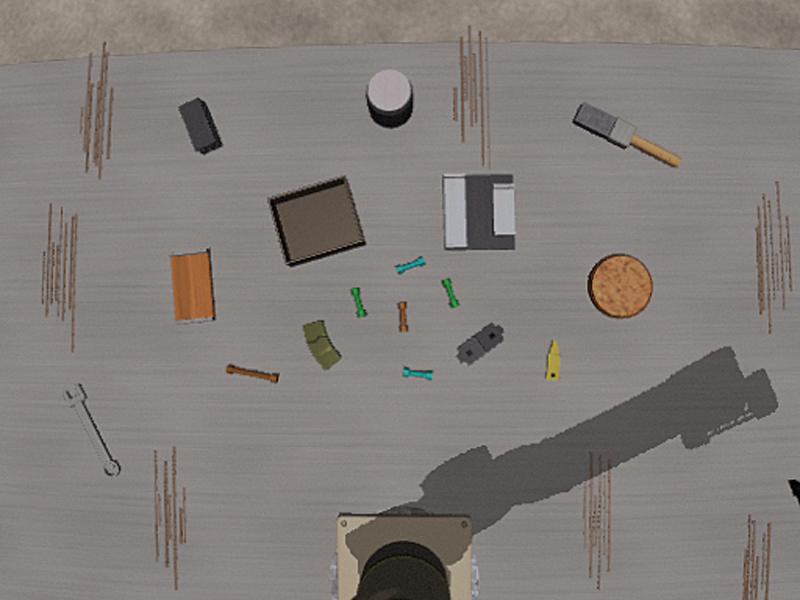

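View pics/side0.png

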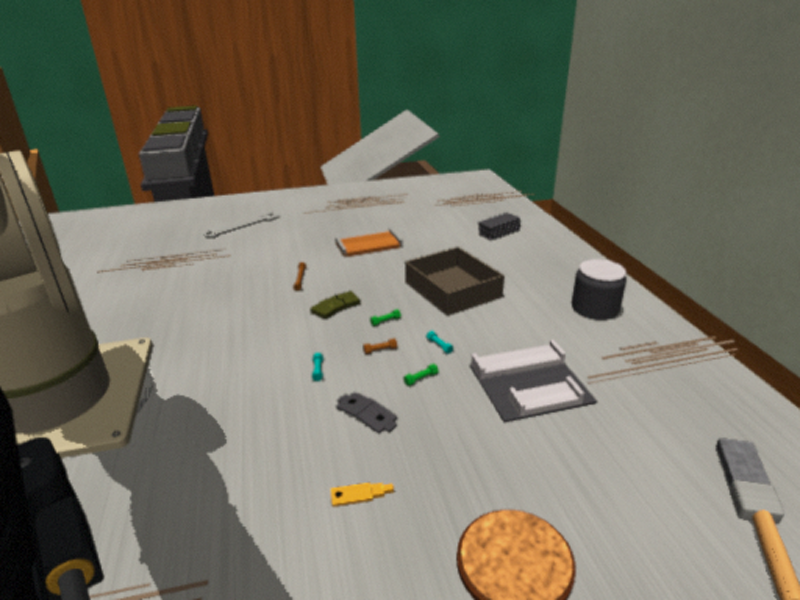

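The top view shows the following (800x600 px):
- long pin (252,373)
- pad (322,345)
- plate (481,343)
- gauge (553,362, tip up)
- scrap box (317,221)
- plate rest (193,286)
- rack (479,212), long bar on the left
- cork (620,286)

The short pin could be bronze (403,317), green (358,302) or (450,293), or turquoise (410,265) or (417,373). Only the bronze one fits. I'll confirm it in a crop while measuring.

```bash
cat > h.py <<'E'
from bench import telemetry, imaging, job, r
import cv2, numpy as np
from scipy.spatial.transform import Rotation as Ro
def world(px,c,z):
    u=cv2.undistortPoints(np.float64(px).reshape(-1,1,2),c["camera_matrix"],c["D"]).reshape(-1,2)
    d=np.c_[u,np.ones(len(u))]@c["R"]; o=-c["R"].T@c["t"]
    return o+d*((z-o[2])/d[:,2])[:,None]
def rect(c,box,z,thr):
    """box in 800x600 px; segment by Lab distance from border median; world rectangle at height z"""
    x0,y0,x1,y1=[int(v*.64) for v in box]; k=4
    im=cv2.resize(c["img"][y0:y1,x0:x1],None,fx=k,fy=k,interpolation=cv2.INTER_CUBIC)
    lab=cv2.cvtColor(im,cv2.COLOR_RGB2LAB).astype(float)
    b=np.median(np.concatenate([lab[0],lab[-1],lab[:,0],lab[:,-1]]),0)
    m=(np.linalg.norm((lab-b)*[.6,1.5,1.5],axis=2)>thr).astype(np.uint8)
    cs=max(cv2.findContours(m,0,cv2.CHAIN_APPROX_NONE)[0],key=cv2.contourArea).reshape(-1,2)
    px=(cs+.5)/k-.5+[x0,y0]
    w=world(px,c,z)[:,:2]
    (cx,cy),(a,bb),ang=cv2.minAreaRect((w*1000).astype(np.float32))
    if a<bb: a,bb,ang=bb,a,ang+90
    return np.array([cx,cy]),a,bb,(ang+90)%180-90,w,px
def goto(p,yaw=None):
    """tool-frame move (cm, rad) to put TCP at p, finger closing line (tool y) perpendicular to long axis yaw(deg)"""
    s=telemetry.read_state(); R=Ro.from_quat(s["eef_rot"]); d=R.inv().apply(np.array(p)-s["ee_pos"])*100
    x=R.apply([1,0,0]); t=np.degrees(np.arctan2(x[1],x[0])); sp=0
    if yaw is not None: sp=-np.radians((yaw-t+90)%180-90)
    print("move dx,dy,dz cm",d.round(2),"spin",round(sp,3),"tool x yaw",t.round(1),"j7",s["joint_positions"][6].round(2),"pos",s["ee_pos"].round(4),"t",s["time"])
E
python3 - <<'E'
from h import *
c=imaging.camera("top"); vis=cv2.resize(c["img"][:,:,::-1],None,fx=4,fy=4,interpolation=cv2.INTER_CUBIC)
B=dict(long_pin=((215,355,292,392),.008,25),pad=((295,312,350,378),.008,18),plate=((448,315,512,372),.006,25),gauge=((538,332,570,388),.004,30),
short=((390,294,416,340),.008,25),box=((258,165,375,275),.040,25),rest=((160,240,225,332),.012,35),rack=((430,163,528,260),.006,25),cork=((575,240,668,330),.010,30))
for n,(b,z,t) in B.items():
    ce,a,bb,an,w,px=rect(c,b,z,t); print(n,ce.round(1),"LxW",round(a,1),round(bb,1),"yaw",round(an,1))
    cv2.drawContours(vis,[((px+.5)*4).astype(np.int32).reshape(-1,1,2)],-1,(0,0,255),1)
cv2.imwrite("pics/seg.png",cv2.resize(vis[400:1000,400:1720],(800,364),interpolation=cv2.INTER_AREA))
cv2.imwrite("pics/crop.png",cv2.resize(c["img"][155:250,210:340,::-1],(780,570),interpolation=cv2.INTER_CUBIC))
E
```

```text
long_pin [357.8 263. ] LxW 94.3 17.9 yaw 79.8
pad [408.6 141.9] LxW 87.9 45.3 yaw 26.5
plate [ 408.7 -132.1] LxW 92.5 39.2 yaw -54.3
gauge [ 379.7 -257.5] LxW 68.7 24.0 yaw -5.5
short [455.6   1.1] LxW 51.4 16.1 yaw 4.1
box [615.7 145.9] LxW 143.0 125.8 yaw -74.2
rest [509.6 370. ] LxW 126.7 73.7 yaw 6.0
rack [ 636.6 -131.5] LxW 133.7 122.8 yaw 0.5
cork [ 506.6 -373.8] LxW 113.2 111.0 yaw 88.7
```

View pics/seg.png

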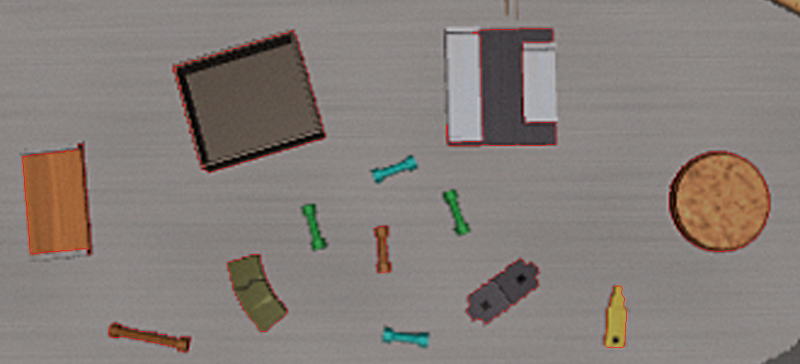

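View pics/crop.png

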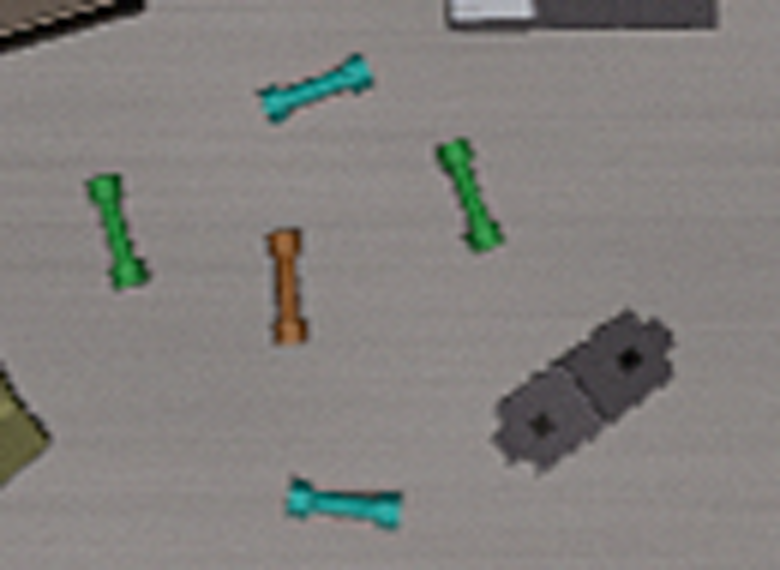

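The crop confirms bronze (287,287) as the short pin; the others are green or turquoise. All the segmentation outlines fit. First is the gauge.

```bash
cat >> h.py <<'E'
def goto(p,yaw=None):
    """spin first, then tool-frame shift (cm, post-spin axes) putting TCP at p (m) with tool x along yaw (deg, mod 180)"""
    s=telemetry.read_state(); R=Ro.from_quat(s["eef_rot"])
    x=R.apply([1,0,0]); t=np.degrees(np.arctan2(x[1],x[0])); sp=0
    if yaw is not None: sp=-np.radians((yaw-t+90)%180-90)
    d=(R*Ro.from_rotvec([0,0,sp])).inv().apply(np.array(p)-s["ee_pos"])*100
    print("spin",round(sp,3),"then cm",d.round(2),"| j7",s["joint_positions"][6].round(2),"x yaw",t.round(1),"pos",s["ee_pos"].round(4),"w",s["width"].round(4),"t",round(s["time"],1))
E
python3 - <<'E'
from h import *
goto([.368,-.256,.25],-5.5)
E
```

```text
Traceback (most recent call last):
  File "h.py", line 33, in goto
    print("spin",round(sp,3),"then cm",d.round(2),"| j7",s["joint_positions"][6].round(2),"x yaw",t.round(1),"pos",s["ee_pos"].round(4),"w",s["width"].round(4),"t",round(s["time"],1))
                                                                                                                                            ^^^^^^^^^^^^^^^^
AttributeError: 'float' object has no attribute 'round'
```

```bash
sed -i 's/s\["width"\].round(4)/round(s["width"],4)/' h.py
python3 - <<'E'
from h import *
goto([.368,-.256,.25],-5.5)
E
```

```text
spin 0.483 then cm [ 10.08 -33.38  15.44] | j7 -0.09 x yaw 22.2 pos [ 0.2357 -0.5787  0.4042] w 0.0868 t 0.1
```

Call:
move_arm --steps '[{"dz": 2,"spin": 0.12},{"dz": 2,"spin": 0.12},{"dz": 2,"spin": 0.12},{"dz": 2,"spin": 0.123},{"dx": 1.26,"dy": -4.17,"dz": 0.93},{"dx": 1.26,"dy": -4.17,"dz": 0.93},{"dx": 1.26,"dy": -4.17,"dz": 0.93},{"dx": 1.26,"dy": -4.17,"dz": 0.93},{"dx": 1.26,"dy": -4.17,"dz": 0.93},{"dx": 1.26,"dy": -4.17,"dz": 0.93},{"dx": 1.26,"dy": -4.17,"dz": 0.93},{"dx": 1.26,"dy": -4.17,"dz": 0.93}]' --claw 6

```text
$.steps[0]: bad value
```

Call:
move_arm --steps '[{"dz": 0},{"dz": 0}]'

```text
$.steps[0]: bad value
```

```bash
python3 - <<'E'
from h import *
goto([.368,-.256,.185],-5.5)
E
```

```text
spin 0.483 then cm [ 10.08 -33.37  21.94] | j7 -0.09 x yaw 22.2 pos [ 0.2357 -0.5787  0.4042] w 0.0868 t 0.1
```

Call:
move_arm --steps '[{"dx": 0,"dy": 0,"dz": 2,"spin": 0.12},{"dx": 0,"dy": 0,"dz": 2,"spin": 0.12},{"dx": 0,"dy": 0,"dz": 2,"spin": 0.12},{"dx": 0,"dy": 0,"dz": 2,"spin": 0.123},{"dx": 1.26,"dy": -4.17,"dz": 0.93,"spin": 0},{"dx": 1.26,"dy": -4.17,"dz": 0.93,"spin": 0},{"dx": 1.26,"dy": -4.17,"dz": 0.93,"spin": 0},{"dx": 1.26,"dy": -4.17,"dz": 0.93,"spin": 0},{"dx": 1.26,"dy": -4.17,"dz": 0.93,"spin": 0},{"dx": 1.26,"dy": -4.17,"dz": 0.93,"spin": 0},{"dx": 1.26,"dy": -4.17,"dz": 0.93,"spin": 0},{"dx": 1.26,"dy": -4.17,"dz": 0.93,"spin": 0}]' --claw 6

```text
time: 1.35
ee_pos: [0.3684, -0.2547, 0.2501]
eef_rot: [0.999, -0.048, 0.0, 0.0]
ft_force: [1.4, 0.4, -0.0]
width: 0.06
grip_force: 0.0
```

Call:
move_arm --steps '[{"dx": 0,"dy": 0,"dz": 0,"spin": 0},{"dx": 0,"dy": 0,"dz": 0,"spin": 0}]'

```text
time: 1.55
ee_pos: [0.3683, -0.2559, 0.2503]
eef_rot: [0.999, -0.047, -0.0, 0.0]
ft_force: [-0.8, -1.3, 0.0]
width: 0.0602
grip_force: 0.0
```

```bash
python3 - <<'E'
from h import *
goto([.368,-.256,.185],-5.5)
E
```

```text
spin 0.002 then cm [-0.03  0.01  6.53] | j7 -1.19 x yaw -5.4 pos [ 0.3683 -0.2559  0.2503] w 0.0602 t 1.6
```

Call:
move_arm --steps '[{"dx": 0,"dy": 0,"dz": 3,"spin": 0},{"dx": 0,"dy": 0,"dz": 2,"spin": 0},{"dx": 0,"dy": 0,"dz": 1,"spin": 0},{"dx": 0,"dy": 0,"dz": 0.6,"spin": 0},{"dx": 0,"dy": 0,"dz": 0,"spin": 0}]'

```text
time: 2.05
ee_pos: [0.368, -0.257, 0.1842]
eef_rot: [0.999, -0.049, -0.0, -0.0]
ft_force: [-0.7, -0.6, -0.2]
width: 0.0599
grip_force: 0.0
```

Call:
move_arm --steps '[{"dx": 0,"dy": 0,"dz": 0,"spin": 0},{"dx": 0,"dy": 0,"dz": 0,"spin": 0},{"dx": 0,"dy": 0,"dz": 0,"spin": 0},{"dx": 0,"dy": 0,"dz": 0,"spin": 0},{"dx": 0,"dy": 0,"dz": 0,"spin": 0},{"dx": 0,"dy": 0,"dz": 0,"spin": 0}]' --claw 0 --squeeze 25

```text
time: 2.65
ee_pos: [0.3682, -0.2565, 0.1845]
eef_rot: [0.999, -0.048, 0.0, 0.0]
ft_force: [0.0, 0.2, 2.0]
width: 0.0209
grip_force: 25.0
```

```bash
python3 - <<'E'
from h import *
# gauge centre to go to cork centre: grip point 12mm behind along tool yaw
goto([.5066-.012,-.3738+.001,.198],None)
E
```

```text
spin 0 then cm [13.7  10.36 -1.35] | j7 -1.22 x yaw -5.5 pos [ 0.3682 -0.2565  0.1845] w 0.0209 t 2.6
```

Call:
move_arm --steps '[{"dx": 0,"dy": 0,"dz": -2,"spin": 0},{"dx": 0,"dy": 0,"dz": -4,"spin": 0},{"dx": 2.74,"dy": 2.07,"dz": 0,"spin": 0},{"dx": 2.74,"dy": 2.07,"dz": 0,"spin": 0},{"dx": 2.74,"dy": 2.07,"dz": 0,"spin": 0},{"dx": 2.74,"dy": 2.07,"dz": 0,"spin": 0},{"dx": 2.74,"dy": 2.07,"dz": 0,"spin": 0},{"dx": 0,"dy": 0,"dz": 2,"spin": 0},{"dx": 0,"dy": 0,"dz": 1.6,"spin": 0},{"dx": 0,"dy": 0,"dz": 1.0,"spin": 0},{"dx": 0,"dy": 0,"dz": 0.1,"spin": 0},{"dx": 0,"dy": 0,"dz": 0,"spin": 0}]'

```text
time: 3.85
ee_pos: [0.4942, -0.3723, 0.1971]
eef_rot: [0.999, -0.048, -0.0, -0.0]
ft_force: [0.6, 0.3, -0.7]
width: 0.0218
grip_force: 25.0
```

Call:
move_arm --steps '[{"dx": 0,"dy": 0,"dz": 0,"spin": 0},{"dx": 0,"dy": 0,"dz": 0,"spin": 0},{"dx": 0,"dy": 0,"dz": 0,"spin": 0},{"dx": 0,"dy": 0,"dz": 0,"spin": 0},{"dx": 0,"dy": 0,"dz": -2,"spin": 0},{"dx": 0,"dy": 0,"dz": -4,"spin": 0},{"dx": 0,"dy": 0,"dz": 0,"spin": 0}]' --claw 6

```text
time: 4.55
ee_pos: [0.4961, -0.3736, 0.2628]
eef_rot: [0.999, -0.048, 0.004, 0.002]
ft_force: [0.9, 0.2, 1.8]
width: 0.059
grip_force: 0.0
```

```bash
python3 - <<'E'
from h import *
goto([.4087,-.1321,.25],-54.3)
E
```

```text
spin 0.851 then cm [-24.72  -6.99   1.11] | j7 -1.16 x yaw -5.5 pos [ 0.4961 -0.3736  0.2628] w 0.059 t 4.5
```

Call:
move_arm --steps '[{"dx": 0,"dy": 0,"dz": 0,"spin": 0.142},{"dx": 0,"dy": 0,"dz": 0,"spin": 0.142},{"dx": 0,"dy": 0,"dz": 0,"spin": 0.142},{"dx": 0,"dy": 0,"dz": 0,"spin": 0.142},{"dx": 0,"dy": 0,"dz": 0,"spin": 0.142},{"dx": 0,"dy": 0,"dz": 0,"spin": 0.142},{"dx": -4.12,"dy": -1.165,"dz": 0,"spin": 0},{"dx": -4.12,"dy": -1.165,"dz": 0,"spin": 0},{"dx": -4.12,"dy": -1.165,"dz": 0,"spin": 0},{"dx": -4.12,"dy": -1.165,"dz": 0,"spin": 0},{"dx": -4.12,"dy": -1.165,"dz": 0,"spin": 0},{"dx": -4.12,"dy": -1.165,"dz": 0,"spin": 0}]' --claw 7

```text
time: 5.75
ee_pos: [0.4064, -0.1296, 0.2574]
eef_rot: [0.89, -0.457, 0.0, 0.0]
ft_force: [0.9, 0.2, -0.1]
width: 0.0696
grip_force: 0.0
```

Call:
move_arm --steps '[{"dx": 0,"dy": 0,"dz": 0,"spin": 0},{"dx": 0,"dy": 0,"dz": 0,"spin": 0}]'

```text
time: 5.95
ee_pos: [0.4072, -0.1306, 0.2577]
eef_rot: [0.89, -0.456, 0.001, 0.0]
ft_force: [0.6, 0.5, 0.1]
width: 0.0699
grip_force: 0.0
```

```bash
python3 - <<'E'
from h import *
goto([.4087,-.1321,.1845],-54.3)
E
```

```text
spin 0.001 then cm [ 0.2  -0.03  7.32] | j7 -2.33 x yaw -54.2 pos [ 0.4072 -0.1306  0.2577] w 0.0699 t 6.0
```

Call:
move_arm --steps '[{"dx": 0.2,"dy": 0,"dz": 3,"spin": 0},{"dx": 0,"dy": 0,"dz": 2.5,"spin": 0},{"dx": 0,"dy": 0,"dz": 1.3,"spin": 0},{"dx": 0,"dy": 0,"dz": 0.5,"spin": 0},{"dx": 0,"dy": 0,"dz": 0,"spin": 0}]'

```text
time: 6.45
ee_pos: [0.4085, -0.1334, 0.184]
eef_rot: [0.889, -0.457, -0.0, 0.0]
ft_force: [-0.1, -0.2, -0.5]
width: 0.07
grip_force: 0.0
```

Call:
move_arm --steps '[{"dx": 0,"dy": 0,"dz": 0,"spin": 0},{"dx": 0,"dy": 0,"dz": 0,"spin": 0},{"dx": 0,"dy": 0,"dz": 0,"spin": 0},{"dx": 0,"dy": 0,"dz": 0,"spin": 0},{"dx": 0,"dy": 0,"dz": 0,"spin": 0},{"dx": 0,"dy": 0,"dz": -4,"spin": 0},{"dx": 0,"dy": 0,"dz": -4,"spin": 0}]' --claw 0 --squeeze 30

```text
time: 7.15
ee_pos: [0.4077, -0.1324, 0.2645]
eef_rot: [0.89, -0.456, -0.002, 0.0]
ft_force: [0.7, -0.3, -1.1]
width: 0.0351
grip_force: 30.0
```

```bash
python3 - <<'E'
from h import *
goto([.5096,.370,.1965],6)
E
```

```text
spin -1.053 then cm [ 15.4  -48.89   6.83] | j7 -2.32 x yaw -54.3 pos [ 0.4077 -0.1324  0.2645] w 0.0351 t 7.2
```

Call:
move_arm --steps '[{"dx": 0,"dy": 0,"dz": 0,"spin": -0.1316},{"dx": 0,"dy": 0,"dz": 0,"spin": -0.1316},{"dx": 0,"dy": 0,"dz": 0,"spin": -0.1316},{"dx": 0,"dy": 0,"dz": 0,"spin": -0.1316},{"dx": 0,"dy": 0,"dz": 0,"spin": -0.1316},{"dx": 0,"dy": 0,"dz": 0,"spin": -0.1316},{"dx": 0,"dy": 0,"dz": 0,"spin": -0.1316},{"dx": 0,"dy": 0,"dz": 0,"spin": -0.1316}]'

```text
time: 7.95
ee_pos: [0.4082, -0.1326, 0.2642]
eef_rot: [0.998, 0.055, -0.0, -0.0]
ft_force: [0.2, -0.7, -2.0]
width: 0.0353
grip_force: 30.0
```

Call:
move_arm --steps '[{"dx": 1.28,"dy": -4.07,"dz": 0,"spin": 0},{"dx": 1.28,"dy": -4.07,"dz": 0,"spin": 0},{"dx": 1.28,"dy": -4.07,"dz": 0,"spin": 0},{"dx": 1.28,"dy": -4.07,"dz": 0,"spin": 0},{"dx": 1.28,"dy": -4.07,"dz": 0,"spin": 0},{"dx": 1.28,"dy": -4.07,"dz": 0,"spin": 0},{"dx": 1.28,"dy": -4.07,"dz": 0,"spin": 0},{"dx": 1.28,"dy": -4.07,"dz": 0,"spin": 0},{"dx": 1.28,"dy": -4.07,"dz": 0,"spin": 0},{"dx": 1.28,"dy": -4.07,"dz": 0,"spin": 0},{"dx": 1.28,"dy": -4.07,"dz": 0,"spin": 0},{"dx": 1.28,"dy": -4.07,"dz": 0,"spin": 0}]'

```text
time: 9.15
ee_pos: [0.5103, 0.3706, 0.2639]
eef_rot: [0.999, 0.052, -0.0, 0.0]
ft_force: [1.1, 1.0, -1.3]
width: 0.0353
grip_force: 30.0
```

Call:
move_arm --steps '[{"dx": 0,"dy": 0,"dz": 0,"spin": 0},{"dx": 0,"dy": 0,"dz": 0,"spin": 0}]'

```text
time: 9.35
ee_pos: [0.5096, 0.37, 0.2635]
eef_rot: [0.999, 0.053, -0.001, 0.0]
ft_force: [0.5, -0.2, -2.2]
width: 0.0353
grip_force: 30.0
```

```bash
python3 - <<'E'
from h import *
goto([.5096,.370,.1965],6)
c=imaging.camera("top");cv2.imwrite("pics/rest.png",cv2.resize(c["img"][120:250,80:260,::-1],(720,520),interpolation=cv2.INTER_CUBIC))
E
```

```text
spin 0.002 then cm [ 0.01 -0.    6.7 ] | j7 -2.35 x yaw 6.1 pos [0.5096 0.37   0.2635] w 0.0353 t 9.3
```

View pics/rest.png

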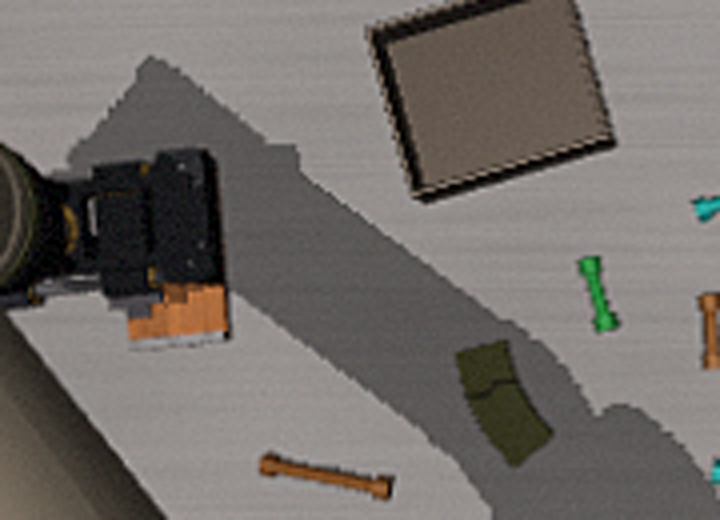

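The gripper is over the rest (170,240 in the crop) with its lower lip visible at (180,340). Now lower and release.

Call:
move_arm --steps '[{"dx": 0,"dy": 0,"dz": 2.5,"spin": 0},{"dx": 0,"dy": 0,"dz": 2.5,"spin": 0},{"dx": 0,"dy": 0,"dz": 1.2,"spin": 0},{"dx": 0,"dy": 0,"dz": 0.5,"spin": 0},{"dx": 0,"dy": 0,"dz": 0,"spin": 0}]'

```text
time: 9.9
ee_pos: [0.5105, 0.3681, 0.1984]
eef_rot: [0.999, 0.052, 0.0, 0.001]
ft_force: [-0.7, -0.3, 0.4]
width: 0.0353
grip_force: 30.0
```

Call:
move_arm --steps '[{"dx": 0,"dy": 0,"dz": 0,"spin": 0},{"dx": 0,"dy": 0,"dz": 0,"spin": 0},{"dx": 0,"dy": 0,"dz": 0,"spin": 0},{"dx": 0,"dy": 0,"dz": 0,"spin": 0},{"dx": 0,"dy": 0,"dz": -3,"spin": 0},{"dx": 0,"dy": 0,"dz": -3,"spin": 0},{"dx": 0,"dy": 0,"dz": 0,"spin": 0}]' --claw 6

```text
time: 10.6
ee_pos: [0.5111, 0.3702, 0.2617]
eef_rot: [0.999, 0.052, 0.003, -0.002]
ft_force: [1.0, 0.6, -1.0]
width: 0.0599
grip_force: 0.0
```

```bash
python3 - <<'E'
from h import *
goto([.3578,.263,.25],79.8)
E
```

```text
spin -1.288 then cm [-13.27 -13.19   1.05] | j7 -2.36 x yaw 6.0 pos [0.5111 0.3702 0.2617] w 0.0599 t 10.6
```

Call:
move_arm --steps '[{"dx": 0,"dy": 0,"dz": 0,"spin": -0.143},{"dx": 0,"dy": 0,"dz": 0,"spin": -0.143},{"dx": 0,"dy": 0,"dz": 0,"spin": -0.143},{"dx": 0,"dy": 0,"dz": 0,"spin": -0.143},{"dx": 0,"dy": 0,"dz": 0,"spin": -0.143},{"dx": 0,"dy": 0,"dz": 0,"spin": -0.143},{"dx": 0,"dy": 0,"dz": 0,"spin": -0.143},{"dx": 0,"dy": 0,"dz": 0,"spin": -0.143},{"dx": 0,"dy": 0,"dz": 0,"spin": -0.143}]' --claw 5

```text
time: 11.5
ee_pos: [0.5101, 0.369, 0.2568]
eef_rot: [0.766, 0.643, -0.0, 0.0]
ft_force: [-0.1, -0.9, 0.4]
width: 0.05
grip_force: 0.0
```

Call:
move_arm --steps '[{"dx": -2.65,"dy": -2.64,"dz": 0,"spin": 0},{"dx": -2.65,"dy": -2.64,"dz": 0,"spin": 0},{"dx": -2.65,"dy": -2.64,"dz": 0,"spin": 0},{"dx": -2.65,"dy": -2.64,"dz": 0,"spin": 0},{"dx": -2.65,"dy": -2.64,"dz": 0,"spin": 0},{"dx": 0,"dy": 0,"dz": 0,"spin": 0},{"dx": 0,"dy": 0,"dz": 0,"spin": 0}]'

```text
time: 12.2
ee_pos: [0.3567, 0.2618, 0.2575]
eef_rot: [0.768, 0.641, 0.0, 0.001]
ft_force: [0.2, 0.1, 0.3]
width: 0.0501
grip_force: 0.0
```

```bash
python3 - <<'E'
from h import *
goto([.3578,.263,.185],79.8)
E
```

```text
spin -0.002 then cm [0.14 0.08 7.25] | j7 -1.05 x yaw 79.7 pos [0.3567 0.2618 0.2575] w 0.0501 t 12.2
```

Call:
move_arm --steps '[{"dx": 0.14,"dy": 0.08,"dz": 3,"spin": 0},{"dx": 0,"dy": 0,"dz": 2.5,"spin": 0},{"dx": 0,"dy": 0,"dz": 1.2,"spin": 0},{"dx": 0,"dy": 0,"dz": 0.5,"spin": 0},{"dx": 0,"dy": 0,"dz": 0,"spin": 0}]'

```text
time: 12.7
ee_pos: [0.3579, 0.2639, 0.1852]
eef_rot: [0.767, 0.641, -0.0, -0.0]
ft_force: [0.1, 0.4, 0.9]
width: 0.0503
grip_force: 0.0
```

Call:
move_arm --steps '[{"dx": 0,"dy": 0,"dz": 0,"spin": 0},{"dx": 0,"dy": 0,"dz": 0,"spin": 0},{"dx": 0,"dy": 0,"dz": 0,"spin": 0},{"dx": 0,"dy": 0,"dz": 0,"spin": 0},{"dx": 0,"dy": 0,"dz": 0,"spin": 0},{"dx": 0,"dy": 0,"dz": 0,"spin": 0},{"dx": 0,"dy": 0,"dz": -4,"spin": 0},{"dx": 0,"dy": 0,"dz": -4,"spin": 0}]' --claw 0 --squeeze 25

```text
time: 13.5
ee_pos: [0.3571, 0.2633, 0.2655]
eef_rot: [0.767, 0.641, -0.001, -0.001]
ft_force: [1.2, 0.0, -0.3]
width: 0.0091
grip_force: 25.0
```

```bash
python3 - <<'E'
from h import *
goto([.6366,-.0895,.2005],0.5)
E
```

```text
spin 1.384 then cm [27.67 35.52  6.42] | j7 -1.04 x yaw 79.8 pos [0.3571 0.2633 0.2655] w 0.0091 t 13.5
```

Call:
move_arm --steps '[{"dx": 0,"dy": 0,"dz": 0,"spin": 0.1384},{"dx": 0,"dy": 0,"dz": 0,"spin": 0.1384},{"dx": 0,"dy": 0,"dz": 0,"spin": 0.1384},{"dx": 0,"dy": 0,"dz": 0,"spin": 0.1384},{"dx": 0,"dy": 0,"dz": 0,"spin": 0.1384},{"dx": 0,"dy": 0,"dz": 0,"spin": 0.1384},{"dx": 0,"dy": 0,"dz": 0,"spin": 0.1384},{"dx": 0,"dy": 0,"dz": 0,"spin": 0.1384},{"dx": 0,"dy": 0,"dz": 0,"spin": 0.1384},{"dx": 0,"dy": 0,"dz": 0,"spin": 0.1384}]'

```text
time: 14.5
ee_pos: [0.3576, 0.2634, 0.2652]
eef_rot: [1.0, 0.001, -0.0, 0.0]
ft_force: [-0.1, -0.2, -1.1]
width: 0.0091
grip_force: 25.0
```

Call:
move_arm --steps '[{"dx": 2.515,"dy": 3.23,"dz": 0,"spin": 0},{"dx": 2.515,"dy": 3.23,"dz": 0,"spin": 0},{"dx": 2.515,"dy": 3.23,"dz": 0,"spin": 0},{"dx": 2.515,"dy": 3.23,"dz": 0,"spin": 0},{"dx": 2.515,"dy": 3.23,"dz": 0,"spin": 0},{"dx": 2.515,"dy": 3.23,"dz": 0,"spin": 0},{"dx": 2.515,"dy": 3.23,"dz": 0,"spin": 0},{"dx": 2.515,"dy": 3.23,"dz": 0,"spin": 0},{"dx": 2.515,"dy": 3.23,"dz": 0,"spin": 0},{"dx": 2.515,"dy": 3.23,"dz": 0,"spin": 0},{"dx": 2.515,"dy": 3.23,"dz": 0,"spin": 0}]'

```text
time: 15.6
ee_pos: [0.6377, -0.0912, 0.265]
eef_rot: [1.0, 0.004, -0.0, 0.0]
ft_force: [0.5, 0.5, 0.2]
width: 0.0093
grip_force: 25.0
```

Call:
move_arm --steps '[{"dx": 0,"dy": 0,"dz": 0,"spin": 0},{"dx": 0,"dy": 0,"dz": 0,"spin": 0}]'

```text
time: 15.8
ee_pos: [0.6371, -0.0905, 0.2645]
eef_rot: [1.0, 0.003, -0.001, -0.0]
ft_force: [-0.0, -0.1, -0.5]
width: 0.0089
grip_force: 25.0
```

```bash
python3 - <<'E'
from h import *
goto([.6366,-.0895,.2005],0.5)
c=imaging.camera("side");cv2.imwrite("pics/rackside.png",cv2.resize(c["img"][150:290,260:420,::-1],(640,560),interpolation=cv2.INTER_CUBIC))
E
```

```text
spin -0.003 then cm [-0.04 -0.1   6.4 ] | j7 -1.66 x yaw 0.3 pos [ 0.6371 -0.0905  0.2645] w 0.0089 t 15.8
```

View pics/rackside.png

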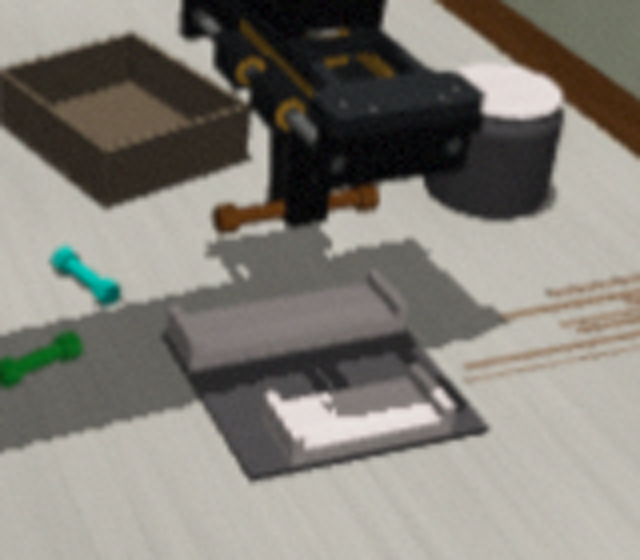

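The long pin is held level and centred (300,208) above the long bar (290,320). Lower and release.

Call:
move_arm --steps '[{"dx": 0,"dy": -0.1,"dz": 2.5,"spin": 0},{"dx": 0,"dy": 0,"dz": 2.2,"spin": 0},{"dx": 0,"dy": 0,"dz": 1.2,"spin": 0},{"dx": 0,"dy": 0,"dz": 0.55,"spin": 0},{"dx": 0,"dy": 0,"dz": 0,"spin": 0},{"dx": 0,"dy": 0,"dz": 0,"spin": 0}]'

```text
time: 16.45
ee_pos: [0.6374, -0.0885, 0.2019]
eef_rot: [1.0, 0.004, 0.001, 0.0]
ft_force: [0.5, -0.3, -0.0]
width: 0.0088
grip_force: 25.0
```

Call:
move_arm --steps '[{"dx": 0,"dy": 0,"dz": 0,"spin": 0},{"dx": 0,"dy": 0,"dz": 0,"spin": 0},{"dx": 0,"dy": 0,"dz": 0,"spin": 0},{"dx": 0,"dy": 0,"dz": 0,"spin": 0},{"dx": 0,"dy": 0,"dz": -3,"spin": 0},{"dx": 0,"dy": 0,"dz": -3,"spin": 0},{"dx": 0,"dy": 0,"dz": 0,"spin": 0}]' --claw 4

```text
time: 17.15
ee_pos: [0.6384, -0.0886, 0.2655]
eef_rot: [1.0, 0.004, 0.003, 0.0]
ft_force: [1.4, -0.1, -0.2]
width: 0.0393
grip_force: 0.0
```

```bash
python3 - <<'E'
from h import *
goto([.4556,.0011,.255],4.1)
E
```

```text
spin -0.064 then cm [-17.6  -10.25   0.92] | j7 -1.67 x yaw 0.4 pos [ 0.6384 -0.0886  0.2655] w 0.0393 t 17.1
```

Call:
move_arm --steps '[{"dx": 0,"dy": 0,"dz": 0,"spin": -0.064},{"dx": -3.52,"dy": -2.05,"dz": 0,"spin": 0},{"dx": -3.52,"dy": -2.05,"dz": 0,"spin": 0},{"dx": -3.52,"dy": -2.05,"dz": 0,"spin": 0},{"dx": -3.52,"dy": -2.05,"dz": 0,"spin": 0},{"dx": -3.52,"dy": -2.05,"dz": 0,"spin": 0},{"dx": 0,"dy": 0,"dz": 0,"spin": 0},{"dx": 0,"dy": 0,"dz": 0,"spin": 0}]'

```text
time: 17.95
ee_pos: [0.4538, 0.001, 0.2611]
eef_rot: [0.999, 0.036, 0.0, 0.001]
ft_force: [-0.4, -0.5, 0.6]
width: 0.04
grip_force: 0.0
```

```bash
python3 - <<'E'
from h import *
goto([.4556,.0011,.1852],4.1)
E
```

```text
spin 0.001 then cm [ 0.17 -0.01  7.59] | j7 -1.68 x yaw 4.1 pos [0.4538 0.001  0.2611] w 0.04 t 17.9
```

Call:
move_arm --steps '[{"dx": 0.17,"dy": 0,"dz": 3,"spin": 0},{"dx": 0,"dy": 0,"dz": 2.5,"spin": 0},{"dx": 0,"dy": 0,"dz": 1.4,"spin": 0},{"dx": 0,"dy": 0,"dz": 0.65,"spin": 0},{"dx": 0,"dy": 0,"dz": 0,"spin": 0}]'

```text
time: 18.45
ee_pos: [0.4561, 0.0009, 0.1849]
eef_rot: [0.999, 0.036, -0.0, -0.0]
ft_force: [-0.3, 0.4, 0.9]
width: 0.0404
grip_force: 0.0
```

Call:
move_arm --steps '[{"dx": 0,"dy": 0,"dz": 0,"spin": 0},{"dx": 0,"dy": 0,"dz": 0,"spin": 0},{"dx": 0,"dy": 0,"dz": 0,"spin": 0},{"dx": 0,"dy": 0,"dz": 0,"spin": 0},{"dx": 0,"dy": 0,"dz": 0,"spin": 0},{"dx": 0,"dy": 0,"dz": -4,"spin": 0},{"dx": 0,"dy": 0,"dz": -4,"spin": 0},{"dx": 0,"dy": 0,"dz": 0,"spin": 0}]' --claw 0 --squeeze 25

```text
time: 19.25
ee_pos: [0.4575, 0.0014, 0.27]
eef_rot: [0.999, 0.036, 0.004, 0.001]
ft_force: [0.2, 0.1, -1.0]
width: 0.0089
grip_force: 25.0
```

```bash
python3 - <<'E'
from h import *
goto([.6366,-.1735,.2005],0.5)
E
```

```text
spin 0.063 then cm [17.7  17.64  7.1 ] | j7 -1.68 x yaw 4.1 pos [0.4575 0.0014 0.27  ] w 0.0089 t 19.2
```

Call:
move_arm --steps '[{"dx": 0,"dy": 0,"dz": 0,"spin": 0.063},{"dx": 2.95,"dy": 2.94,"dz": 0,"spin": 0},{"dx": 2.95,"dy": 2.94,"dz": 0,"spin": 0},{"dx": 2.95,"dy": 2.94,"dz": 0,"spin": 0},{"dx": 2.95,"dy": 2.94,"dz": 0,"spin": 0},{"dx": 2.95,"dy": 2.94,"dz": 0,"spin": 0},{"dx": 2.95,"dy": 2.94,"dz": 0,"spin": 0},{"dx": 0,"dy": 0,"dz": 0,"spin": 0},{"dx": 0,"dy": 0,"dz": 0,"spin": 0}]'

```text
time: 20.15
ee_pos: [0.6343, -0.1743, 0.2641]
eef_rot: [1.0, 0.004, -0.001, -0.0]
ft_force: [-0.3, 1.1, -0.2]
width: 0.0093
grip_force: 25.0
```

```bash
python3 - <<'E'
from h import *
goto([.6366,-.1735,.2005],0.5)
c=imaging.camera("side");cv2.imwrite("pics/rackside2.png",cv2.resize(c["img"][150:290,260:420,::-1],(640,560),interpolation=cv2.INTER_CUBIC))
E
```

```text
spin -0.001 then cm [ 0.24 -0.07  6.36] | j7 -1.53 x yaw 0.4 pos [ 0.6343 -0.1743  0.2641] w 0.0093 t 20.1
```

View pics/rackside2.png

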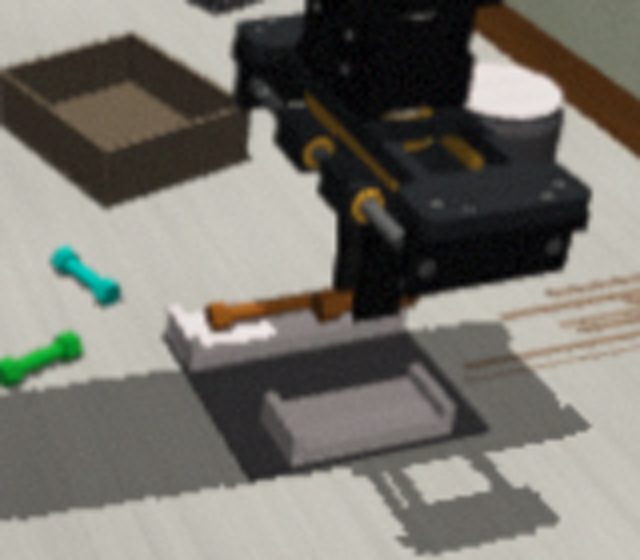

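The long pin is lying on its bar (290,308), and the short pin is held above the short bar (360,420). Lower and release.

Call:
move_arm --steps '[{"dx": 0.24,"dy": -0.07,"dz": 2.5,"spin": 0},{"dx": 0,"dy": 0,"dz": 2.2,"spin": 0},{"dx": 0,"dy": 0,"dz": 1.2,"spin": 0},{"dx": 0,"dy": 0,"dz": 0.45,"spin": 0},{"dx": 0,"dy": 0,"dz": 0,"spin": 0},{"dx": 0,"dy": 0,"dz": 0,"spin": 0}]'

```text
time: 20.8
ee_pos: [0.6371, -0.173, 0.2031]
eef_rot: [1.0, 0.004, 0.001, 0.0]
ft_force: [0.3, 0.3, -0.9]
width: 0.0091
grip_force: 25.0
```

Call:
move_arm --steps '[{"dx": 0,"dy": 0,"dz": 0,"spin": 0},{"dx": 0,"dy": 0,"dz": 0,"spin": 0},{"dx": 0,"dy": 0,"dz": 0,"spin": 0},{"dx": 0,"dy": 0,"dz": 0,"spin": 0},{"dx": 0,"dy": 0,"dz": -3,"spin": 0},{"dx": 0,"dy": 0,"dz": -3,"spin": 0},{"dx": 0,"dy": 0,"dz": 0,"spin": 0},{"dx": 0,"dy": 0,"dz": 0,"spin": 0}]' --claw 4

```text
time: 21.6
ee_pos: [0.6369, -0.1732, 0.2626]
eef_rot: [1.0, 0.004, 0.001, 0.0]
ft_force: [-0.8, -0.1, -1.1]
width: 0.0399
grip_force: 0.0
```

```bash
python3 - <<'E'
from h import *
goto([.4086,.1419,.26],26.5)
E
```

```text
spin -0.454 then cm [ -6.38 -38.38   0.21] | j7 -1.53 x yaw 0.5 pos [ 0.6369 -0.1732  0.2626] w 0.0399 t 21.6
```

Call:
move_arm --steps '[{"dx": 0,"dy": 0,"dz": 0,"spin": -0.1135},{"dx": 0,"dy": 0,"dz": 0,"spin": -0.1135},{"dx": 0,"dy": 0,"dz": 0,"spin": -0.1135},{"dx": 0,"dy": 0,"dz": 0,"spin": -0.1135}]' --claw 7

```text
time: 22.0
ee_pos: [0.6363, -0.1731, 0.2604]
eef_rot: [0.973, 0.232, -0.001, -0.0]
ft_force: [0.2, 0.6, 0.1]
width: 0.064
grip_force: 0.0
```

Call:
move_arm --steps '[{"dx": -0.71,"dy": -4.265,"dz": 0,"spin": 0},{"dx": -0.71,"dy": -4.265,"dz": 0,"spin": 0},{"dx": -0.71,"dy": -4.265,"dz": 0,"spin": 0},{"dx": -0.71,"dy": -4.265,"dz": 0,"spin": 0},{"dx": -0.71,"dy": -4.265,"dz": 0,"spin": 0},{"dx": -0.71,"dy": -4.265,"dz": 0,"spin": 0},{"dx": -0.71,"dy": -4.265,"dz": 0,"spin": 0},{"dx": -0.71,"dy": -4.265,"dz": 0,"spin": 0},{"dx": -0.71,"dy": -4.265,"dz": 0,"spin": 0},{"dx": 0,"dy": 0,"dz": 0,"spin": 0},{"dx": 0,"dy": 0,"dz": 0,"spin": 0}]'

```text
time: 23.1
ee_pos: [0.4078, 0.1421, 0.2613]
eef_rot: [0.973, 0.23, -0.0, 0.0]
ft_force: [-0.2, 0.2, 1.4]
width: 0.07
grip_force: 0.0
```

```bash
python3 - <<'E'
from h import *
goto([.4086,.1419,.1852],26.5)
E
```

```text
spin 0.002 then cm [0.07 0.05 7.61] | j7 -1.62 x yaw 26.6 pos [0.4078 0.1421 0.2613] w 0.07 t 23.1
```

Call:
move_arm --steps '[{"dx": 0.07,"dy": 0.05,"dz": 3,"spin": 0},{"dx": 0,"dy": 0,"dz": 2.5,"spin": 0},{"dx": 0,"dy": 0,"dz": 1.5,"spin": 0},{"dx": 0,"dy": 0,"dz": 0.5,"spin": 0},{"dx": 0,"dy": 0,"dz": 0,"spin": 0}]'

```text
time: 23.6
ee_pos: [0.4093, 0.1409, 0.1862]
eef_rot: [0.974, 0.229, -0.001, -0.0]
ft_force: [-0.7, -0.4, 0.4]
width: 0.0701
grip_force: 0.0
```

Call:
move_arm --steps '[{"dx": 0,"dy": 0,"dz": 0,"spin": 0},{"dx": 0,"dy": 0,"dz": 0,"spin": 0},{"dx": 0,"dy": 0,"dz": 0,"spin": 0},{"dx": 0,"dy": 0,"dz": 0,"spin": 0},{"dx": 0,"dy": 0,"dz": 0,"spin": 0},{"dx": 0,"dy": 0,"dz": -4,"spin": 0},{"dx": 0,"dy": 0,"dz": -4,"spin": 0},{"dx": 0,"dy": 0,"dz": -1.5,"spin": 0},{"dx": 0,"dy": 0,"dz": 0,"spin": 0}]' --claw 0 --squeeze 25

```text
time: 24.5
ee_pos: [0.4098, 0.1421, 0.284]
eef_rot: [0.973, 0.229, 0.002, 0.001]
ft_force: [0.1, -0.0, -1.0]
width: 0.0353
grip_force: 25.0
```

```bash
python3 - <<'E'
from h import *
goto([.6157,.1459,.215],15.8)
E
```

```text
spin 0.187 then cm [19.89  5.23  6.99] | j7 -1.6 x yaw 26.5 pos [0.4098 0.1421 0.284 ] w 0.0353 t 24.5
```

Call:
move_arm --steps '[{"dx": 0,"dy": 0,"dz": 0,"spin": 0.0935},{"dx": 0,"dy": 0,"dz": 0,"spin": 0.0935},{"dx": 3.98,"dy": 1.05,"dz": 0,"spin": 0},{"dx": 3.98,"dy": 1.05,"dz": 0,"spin": 0},{"dx": 3.98,"dy": 1.05,"dz": 0,"spin": 0},{"dx": 3.98,"dy": 1.05,"dz": 0,"spin": 0},{"dx": 3.98,"dy": 1.05,"dz": 0,"spin": 0},{"dx": 0,"dy": 0,"dz": 0,"spin": 0},{"dx": 0,"dy": 0,"dz": 0,"spin": 0}]'

```text
time: 25.4
ee_pos: [0.6148, 0.1456, 0.2795]
eef_rot: [0.991, 0.137, -0.002, -0.0]
ft_force: [0.0, 0.7, -0.8]
width: 0.0353
grip_force: 25.0
```

```bash
python3 - <<'E'
from h import *
goto([.6157,.1459,.205],15.8)
c=imaging.camera("side");cv2.imwrite("pics/box.png",cv2.resize(c["img"][110:250,200:360,::-1],(640,560),interpolation=cv2.INTER_CUBIC))
E
```

```text
spin -0.0 then cm [0.12 0.   7.45] | j7 -1.84 x yaw 15.8 pos [0.6148 0.1456 0.2795] w 0.0353 t 25.4
```

View pics/box.png

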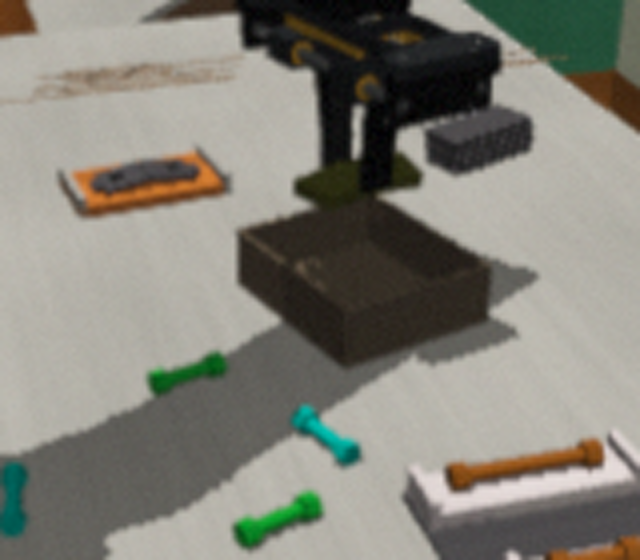

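The pad is held above the box (360,180 over 365,270), the plate is on its rest (145,175), and the long pin is on its bar. Lower, release, lift, and swing clear for the final check.

Call:
move_arm --steps '[{"dx": 0.12,"dy": 0,"dz": 2.5,"spin": 0},{"dx": 0,"dy": 0,"dz": 2.5,"spin": 0},{"dx": 0,"dy": 0,"dz": 1.7,"spin": 0},{"dx": 0,"dy": 0,"dz": 0.7,"spin": 0},{"dx": 0,"dy": 0,"dz": 0,"spin": 0}]'

```text
time: 25.95
ee_pos: [0.6155, 0.1457, 0.2073]
eef_rot: [0.99, 0.138, -0.001, 0.0]
ft_force: [-0.2, 0.6, 0.5]
width: 0.0355
grip_force: 25.0
```

Call:
move_arm --steps '[{"dx": 0,"dy": 0,"dz": 0,"spin": 0},{"dx": 0,"dy": 0,"dz": 0,"spin": 0},{"dx": 0,"dy": 0,"dz": 0,"spin": 0},{"dx": 0,"dy": 0,"dz": 0,"spin": 0},{"dx": 0,"dy": 0,"dz": -4,"spin": 0},{"dx": 0,"dy": 0,"dz": -4,"spin": 0},{"dx": 0,"dy": 0,"dz": -4,"spin": 0},{"dx": -4,"dy": 0,"dz": -2,"spin": 0},{"dx": -4,"dy": 0,"dz": 0,"spin": 0},{"dx": -4,"dy": 0,"dz": 0,"spin": 0},{"dx": -4,"dy": 0,"dz": 0,"spin": 0},{"dx": -3,"dy": 0,"dz": 0,"spin": 0}]' --claw 6

```text
time: 27.15
ee_pos: [0.4312, 0.0936, 0.3477]
eef_rot: [0.991, 0.137, -0.0, 0.001]
ft_force: [0.3, 1.1, 0.9]
width: 0.0602
grip_force: 0.0
```

Call:
move_arm --steps '[{"dx": 0,"dy": 0,"dz": 0,"spin": 0},{"dx": 0,"dy": 0,"dz": 0,"spin": 0},{"dx": 0,"dy": 0,"dz": 0,"spin": 0}]'

```text
time: 27.45
ee_pos: [0.4339, 0.0943, 0.3482]
eef_rot: [0.991, 0.137, 0.001, -0.0]
ft_force: [-0.4, 0.0, -0.3]
width: 0.0601
grip_force: 0.0
```

```bash
python3 - <<'E'
from h import *
c=imaging.camera("top");cv2.imwrite("pics/final.png",cv2.resize(c["img"][90:240,90:430,::-1],(800,353),interpolation=cv2.INTER_CUBIC))
for n,b,z,t in (("plate",(0,0,0,0),0,0),):pass
E
```

```text
(no output)
```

View pics/final.png

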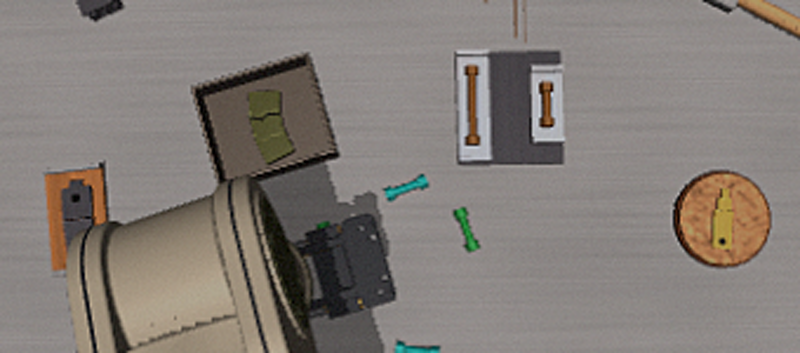

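The top view shows the pad in the box (268,125), both pins centred on their bars (472,105) and (546,103), and the gauge centred on the cork (723,218). The plate is centred on the rest, with its ridge at about (77,221). Nothing is left in the gripper, so I'm handing in.

```bash
python3 -c "
from bench import job
print(job.close_job())"
```

```text
the job is handed in; nothing more can be done
None
```

The job is handed in at about 27 s of the 128 s limit. In the last top view the pad is in the scrap box, and the plate, both pins and the gauge are centred on their rests; the arm covered the lower part of the plate, and the hand-in returned no verdict.

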